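# Change the batch on the roller mixer

## Robot

A 6-joint arm with a two-finger parallel gripper is mounted at the origin on the work surface. World frame = base frame: x ahead of the robot, y to its left, z up, the work surface at z = 0. Lengths are in m, angles in rad, forces in N, time in s.
With the tool pointing down it reaches from about 0.3 to 0.825 m from the base axis. Payload 5.4 kg.
Tool frame: the origin (TCP) lies at the very end of the fingers, on their centre line; the grasp point (between the pads) lies 19 mm behind it; z points along the fingers, y is the line along which they close (so a half turn about z gives the same grasp; the last joint's range is limited). The gripper opens to 92 mm and grips with 3 to 60 N. Pads are 20 mm wide; open, the fingers measure 128 mm over their backs; the gripper's body (75 mm by 189 mm) begins 69 mm behind the grasp point.
Start: joints at [-1.461, 0.158, 1.597, -0, 1.386, -0.21], TCP at [0.181, -0.546, 0.215] pointing down, gripper open.
Joint ranges: [-2.91, 2.91], [-0.94, 2.29], [0.18, 2.7], [-1.29, 4.43], [0.17, 2.64], [-3, 3]. Speed limits (rad/s): [2.57, 2.57, 3.14, 3.14, 3.14, 3.14].

## Interface

Orientations are given as a rotation vector (axis times angle).
In Python, from workcell import bot gives the robot as it stands. Calls block until the motion is done:
- bot.goto(position, orientation): joint-space move of the TCP to a pose.
- bot.line_to(position, rot=None, max_speed=0.15): straight line of the TCP; rot=None keeps the orientation; max_speed is the mean speed in m/s.
- bot.set_joints(angles): joint-space move.
- bot.set_gripper(opening, newtons=None): opening from 0.0 (shut) to 1.0 (fully open); newtons is the grip in N (None keeps the last); returns when the fingers have stopped.
- bot.hold(seconds).
- bot.inverse_kinematics(position, orientation): joint angles nearest the present ones, or None.
- bot.read_camera(name): name is "side" or "top"; returns a dict with "pixels" (420x560x3 uint8, blue, green, red), "fx", "fy", "cx", "cy" (pixels), "R" (3x3) and "t" (3): a world point X has camera coordinates R X + t. Camera axes: x right, y down, z forward; pixel columns grow to the right and rows downward; lengths in m; the calibration is good to about 2 mm. A picture is of the moment at which its call begins. There is no depth.
A pose or a line that the arm cannot do raises bot.MotionError and nothing moves.
- bot.job_done(): hands the job in; it is judged then, once.
Readings, each from a call of its own:
- bot.current_clock(): time.
- bot.current_joints(): joint angles.
- bot.current_joint_vel(): joint speeds.
- bot.current_effort(): joint torques, N m.
- bot.current_ee_pos(): TCP position.
- bot.current_tool_rot(): TCP orientation.
- bot.current_contact_force(): force on the tool from outside, world axes, zero at the start.
- bot.current_ft_torque(): the same for the moment, N m.
- bot.current_opening(): opening from 0.0 (shut) to 1.0 (fully open).
- bot.current_grip_force(): force on a finger pad.
Only numpy, scipy, OpenCV 4.12 (cv2) and the standard library are available. Lean on these libraries where they do the work, as an engineer would, in place of code of your own. Each camera call takes 0.05 s, during which the arm holds its last target. There are 200 camera calls.

## Task

Change the batch on the roller mixer: first turn its timer knob right back to off, then take the two finished bottles off the rollers and lay them in the slanting rack, base against the foot ledge and cap end up, and after that lay every fresh bottle that stands on the table on its side on the rollers, end to end along the valley between them (caps either way). When all are lying there, turn the timer knob clockwise until its white pointer meets the long mark; do not knock over the spray can or the soap bottle.

Things in the scene. Friction and masses are not known exactly. Their poses are not given: they have to be found in the camera images.
- mixer: two-roller bottle mixer, fixed, white metal. Origin on the table under the rollers' middle; y along the rollers, z up, x across them, away from the robot. Base 150 x 424 mm, 52 mm high. Two black rubber rollers, 30 mm in diameter, axes at x = -22 and +22 mm, z = 78 mm, held by a geared drive (do not turn freely). End plates 16 mm thick: inner faces at y = -204, +204 mm, tops at 95 mm.
- valley (a point): middle of the valley between the mixer's rollers: where the axis of a bottle lying in it runs, 111 mm above the table; axes as mixer (y along the valley). 404 mm of roller between the end plates, room for three bottles end to end. Along each side runs a steel guard rod, 8 mm thick, 66 mm from the middle, top at 92 mm; a bottle pushed out of the valley is caught between roller and rod.
- motor_box (a point): middle of the top face (98 mm high) of the mixer's motor box, 150 x 95 mm, beyond the end plate at the mixer's -y end; the timer knob stands on it. Axes as mixer.
- timer (a joint): timer knob on the motor box, angle in rad: 0 = off (a stop; starts between 0.6 and 1.4), grows as the knob turns clockwise seen from above, range 0 to 2.6; light friction, stays where it is left. The dial has short ticks every 0.4 rad and one long thick mark at 1.2 rad, for the white pointer line on the bar.
- timer_grip (a point): centre of the timer knob's bar grip: black bar 44 mm long, 12 mm wide, 20 mm high on a 42 mm disc; this point is on the axis of turning, 10 mm below the bar's top. x runs along the bar; the white pointer line is on its -x end. It turns with the knob.
- rack: plywood slanting rack, fixed, base 150 x 205 mm; origin on the table under its centre, z up, y across. Two places, 105 mm apart; in each a bottle lies in V notches of two boards (12 mm thick, 10 and 72 mm from the bottle's base end, 50 mm clear between them for fingers) on a 25 degree slope rising towards +x: base low against a foot ledge at -x, cap end high at +x.
- rack_right (a point): right-hand (rack -y) place: where the half-way point of a seated bottle lies, 73 mm above the table. Axes as rack (level).
- rack_left (a point): left-hand (rack +y) place: where the half-way point of a seated bottle lies, 73 mm above the table. Axes as rack (level).
- F1_mid (a point): fresh bottle, at first standing on the table before the mixer (may be absent). White bottle, grey screw cap, 110 mm tall: cylindrical body 50 mm in diameter, 80 mm long from its flat base, then a shoulder and a cap 32 mm in diameter, 18 mm long; 0.2 kg, a third filled (balances 30 mm above its base). This point: on its axis half-way up, 55 mm from base and cap top; z runs along the axis from base to cap.
- F2_mid (a point): fresh bottle, at first standing on the table before the mixer (may be absent). White bottle, grey screw cap, 110 mm tall: cylindrical body 50 mm in diameter, 80 mm long from its flat base, then a shoulder and a cap 32 mm in diameter, 18 mm long; 0.2 kg, a third filled (balances 30 mm above its base). This point: on its axis half-way up, 55 mm from base and cap top; z runs along the axis from base to cap.
- F3_mid (a point): fresh bottle, at first standing on the table before the mixer (may be absent). White bottle, grey screw cap, 110 mm tall: cylindrical body 50 mm in diameter, 80 mm long from its flat base, then a shoulder and a cap 32 mm in diameter, 18 mm long; 0.2 kg, a third filled (balances 30 mm above its base). This point: on its axis half-way up, 55 mm from base and cap top; z runs along the axis from base to cap.
- D1_mid (a point): finished bottle, at first lying on the mixer's rollers. White bottle, grey screw cap, 110 mm tall: cylindrical body 50 mm in diameter, 80 mm long from its flat base, then a shoulder and a cap 32 mm in diameter, 18 mm long; 0.2 kg, a third filled (balances 30 mm above its base). This point: on its axis half-way up, 55 mm from base and cap top; z runs along the axis from base to cap.
- D2_mid (a point): finished bottle, at first lying on the mixer's rollers. White bottle, grey screw cap, 110 mm tall: cylindrical body 50 mm in diameter, 80 mm long from its flat base, then a shoulder and a cap 32 mm in diameter, 18 mm long; 0.2 kg, a third filled (balances 30 mm above its base). This point: on its axis half-way up, 55 mm from base and cap top; z runs along the axis from base to cap.
- spray_can: yellow spray can, 52 mm in diameter, 164 mm high; a bystander, origin under its centre, z up.
- soap: clear soap bottle, 68 mm in diameter, 178 mm high; a bystander, origin under its centre, z up.
- F1: the same bottle as F1_mid; origin at the centre of its base.
- F2: the same bottle as F2_mid; origin at the centre of its base.
- F3: the same bottle as F3_mid; origin at the centre of its base.
- D1: the same bottle as D1_mid; origin at the centre of its base.
- D2: the same bottle as D2_mid; origin at the centre of its base.

How it is judged:
By the outcome, as a careful person would: the job done as asked, in the order asked, and still so for the second after the job is handed in, with the robot touching nothing.
Of F1, F2, F3 only 2 to 3 are there at a start; the rules pass over those that are not, and their reading is None.
At some moment in a run one of F1, F2, F3 may be knocked a few centimetres aside while the robot is not near it.
Once in a run the grip may slacken for a moment while it holds something.
It also fails if it takes over 210 s, if anything falls off the work surface, if the arm or the gripper's body presses on something with over 40 N, if the wrist force passes 120 N, or if a joint passes its speed limit or range.

## Working session

There is one attempt and no reset: what is moved stays moved. The work goes in short steps, each a Python script; the robot and the scene stay as the last script left them, time stands still between calls to the robot, and variables do not carry over. Pictures are saved under pics/ and viewed, at most 14 in all, crops included, and the job is handed in when it is done.

```bash
ls; mkdir -p pics; python3 - <<'E'
from workcell import bot
import cv2,numpy as np
for n in("top","side"):
    c=bot.read_camera(n); cv2.imwrite(f"pics/{n}0.png",c["pixels"]); print(n,c["fx"],c["fy"],c["cx"],c["cy"],np.round(c["R"],3).tolist(),np.round(c["t"],3), np.round(-c["R"].T@c["t"],3))
print(bot.current_clock(),bot.current_tool_rot(),bot.current_ee_pos())
E
```

```text
pics
top 450.11674939261616 450.11674939261616 287.75721335230116 205.95430278986547 [[0.028, -0.999, 0.017], [-0.99, -0.03, -0.141], [0.142, -0.013, -0.99]] [-0.052  0.56   1.386] [ 0.359 -0.017  1.452]
side 453.4395041745872 453.4395041745872 287.0044248580466 206.00209973989166 [[-0.949, -0.314, 0.013], [-0.231, 0.669, -0.706], [0.213, -0.674, -0.708]] [0.526 0.215 1.128] [0.309 0.781 0.943]
0.1 [-3.09977159e+00 -4.99894530e-01 -1.62125540e-04] [ 0.18068049 -0.5452579   0.21368062]
```

View pics/top0.png

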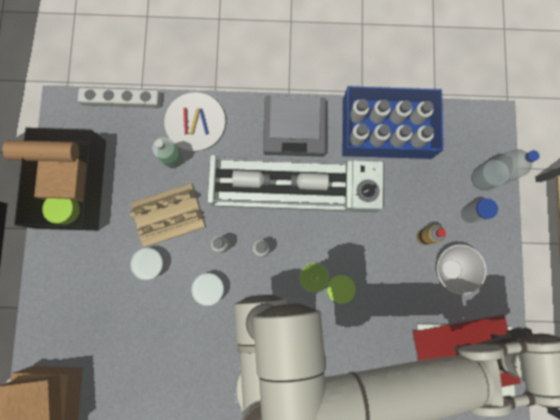

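View pics/side0.png

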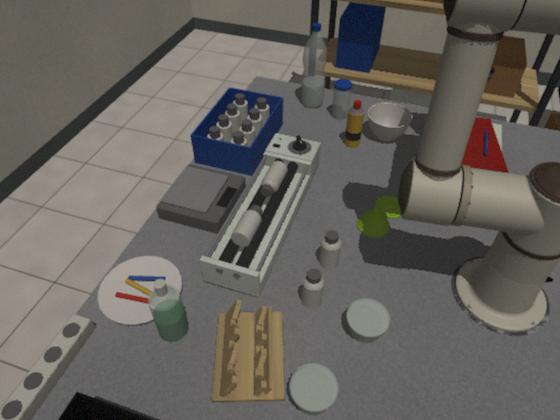

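The top view shows the mixer at about (293,185) with the motor box and knob at (368,190). Two finished bottles lie at (250,180) and (313,182), and two fresh ones stand at (220,242) and (262,246). The rack is at (168,215), the soap at (166,152), and a yellow/orange can with a red top at (433,235). Next, enlarged crops for the details.

```bash
cat > h.py <<'E'
from workcell import bot
import cv2,numpy as np
from scipy.spatial.transform import Rotation as Ro
def plane(c,u,v,z):
    d=c["R"].T@np.array([(u-c["cx"])/c["fx"],(v-c["cy"])/c["fy"],1.]); o=-c["R"].T@c["t"]
    return o+d*(z-o[2])/d[2]
def proj(c,X):
    p=c["R"]@np.asarray(X,float)+c["t"]; return np.array([c["fx"]*p[0]/p[2]+c["cx"],c["fy"]*p[1]/p[2]+c["cy"]])
def tri(ct,pt,cs,ps):
    A=[];B=[]
    for c,(u,v) in((ct,pt),(cs,ps)):
        d=c["R"].T@np.array([(u-c["cx"])/c["fx"],(v-c["cy"])/c["fy"],1.]);d/=np.linalg.norm(d);P=np.eye(3)-np.outer(d,d);A.append(P);B.append(P@(-c["R"].T@c["t"]))
    return np.linalg.lstsq(np.vstack(A),np.hstack(B),rcond=None)[0]
E
python3 - <<'E'
import cv2,numpy as np
t=cv2.imread("pics/top0.png");s=cv2.imread("pics/side0.png")
def crop(i,x,y,w,h,k): return cv2.resize(i[y:y+h,x:x+w],None,fx=k,fy=k,interpolation=cv2.INTER_CUBIC)
cv2.imwrite("pics/ct.png",crop(t,120,130,275,130,2.9))
cv2.imwrite("pics/cmix.png",np.vstack([np.hstack([crop(t,335,150,60,65,6.6),crop(t,120,175,60*1,65,6.6)]),]))
cv2.imwrite("pics/cs.png",crop(s,190,110,170,290,2.05))
E
```

```text
(no output)
```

View pics/ct.png

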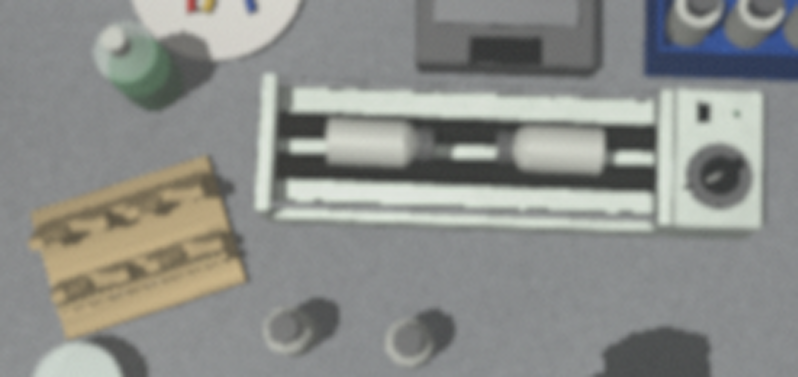

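View pics/cs.png

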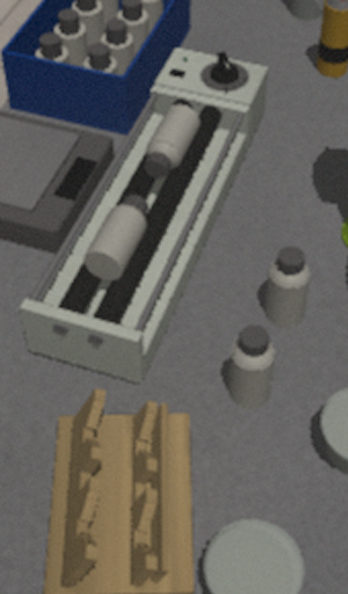

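View pics/cmix.png

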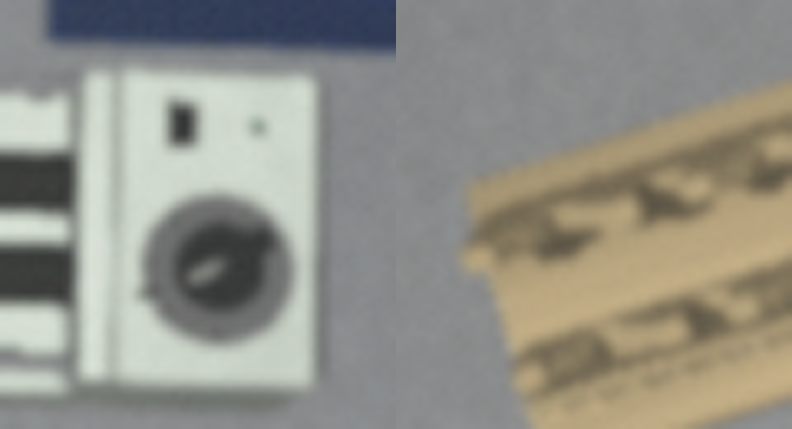

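The crops show the knob disc centre at top pixel (368,190.6), with its light pointer aiming left and down towards the dark mark at about (357,194). D1's base faces left and D2's base faces right, so their caps face each other. The rack's low board and ledge are on the robot's side. Now I'll turn these pixels into positions.

```bash
cat > m.py <<'E'
from h import *
import pickle
c=bot.read_camera("top");s=bot.read_camera("side")
pickle.dump((c,s),open("cams.pkl","wb"))
ct=lambda u,v:(u/2.9+120,v/2.9+130)
cm=lambda u,v:(u/6.6+335,v/6.6+150)
P=lambda n,p,z:print(n,np.round(plane(c,*p,z),4))
P("knob disc",cm(218,268),.103)
for n,p in dict(boxUR=(315,75),boxLR=(315,385),boxUL=(118,68),boxLL=(118,385)).items(): P(n,cm(*p),.098)
P("plateUL",ct(264,74),.095);P("plateLL",ct(256,210),.095);P("plateUR",ct(277,74),.095)
P("D1 base",ct(326,141),.111);P("D1 cap",ct(433,143),.111);P("D2 base",ct(605,150),.111);P("D2 cap",ct(496,146),.111)
P("FA cap",ct(290,328),.11);P("FB cap",ct(411,340),.11)
# white mixer via contour of bottle caps in both: dark grey cap of standing bottle
cs=lambda u,v:(u/2.05+190,v/2.05+110)
print("FA tri",tri(c,ct(290,328),s,cs(255,338)),"FB tri",tri(c,ct(411,340),s,cs(291,259)))
print("soap",plane(c,*ct(118,40),.175))
# wood mask rack
hsv=cv2.cvtColor(c["pixels"],cv2.COLOR_BGR2HSV);m=cv2.inRange(hsv,(10,60,60),(25,255,255));m[:, :128]=0;m[:,210:]=0;m[:180]=0;m[250:]=0
k=max(cv2.findContours(m,0,2)[0],key=cv2.contourArea);r=cv2.minAreaRect(k);print(r);print([np.round(plane(c,*p,.02),3).tolist() for p in cv2.boxPoints(r)])
print("kn tri", tri(c,cm(222,265),s,cs(225,70)))
big=lambda i,x,y,w,h,k:cv2.resize(i[y:y+h,x:x+w],None,fx=k,fy=k,interpolation=cv2.INTER_CUBIC)
cv2.imwrite("pics/rack.png",np.hstack([big(c["pixels"],125,180,85,70,4.5),big(s["pixels"],205,295,90,115,4.4)[:315]]) )
cv2.imwrite("pics/rack.png",np.hstack([cv2.resize(c["pixels"][180:250,125:210],(390,321),interpolation=2),cv2.resize(s["pixels"][295:405,205:295],(390,477),interpolation=2)[:321]])) if 0 else None
A=big(c["pixels"],125,180,85,70,4.6);B=big(s["pixels"],205,295,90,110,4.4);A=cv2.copyMakeBorder(A,0,B.shape[0]-A.shape[0],0,0,0);cv2.imwrite("pics/rack.png",np.hstack([A,B]));print(A.shape,B.shape)
E
python3 m.py
```

```text
knob disc [ 0.6068 -0.2786  0.103 ]
boxUR [ 0.701  -0.3249  0.098 ]
boxLR [ 0.5543 -0.3246  0.098 ]
boxUL [ 0.7014 -0.2323  0.098 ]
boxLL [ 0.5515 -0.2334  0.098 ]
plateUL [0.7032 0.206  0.095 ]
plateLL [0.5567 0.2067 0.095 ]
plateUR [0.7036 0.1922 0.095 ]
D1 base [0.6294 0.1351 0.111 ]
D1 cap [0.6308 0.0233 0.111 ]
D2 base [ 0.629  -0.1569  0.111 ]
D2 cap [ 0.6297 -0.0426  0.111 ]
FA cap [0.4336 0.1631 0.11  ]
FB cap [0.4249 0.0389 0.11  ]
FA tri [0.43434244 0.16515837 0.09464249] FB tri [0.42517695 0.03947119 0.0963244 ]
soap [0.71311022 0.34060173 0.175     ]
((166.1536407470703, 215.17625427246094), (45.00660705566406, 66.80380249023438), 72.12130737304688)
[[0.555, 0.476, 0.02], [0.628, 0.278, 0.02], [0.49, 0.226, 0.02], [0.42, 0.422, 0.02]]
kn tri [ 0.60749508 -0.28001816  0.10531818]
(484, 391, 3) (484, 396, 3)
```

```bash
ls pics
```

```text
cmix.png
cs.png
ct.png
rack.png
side0.png
top0.png
```

View pics/rack.png

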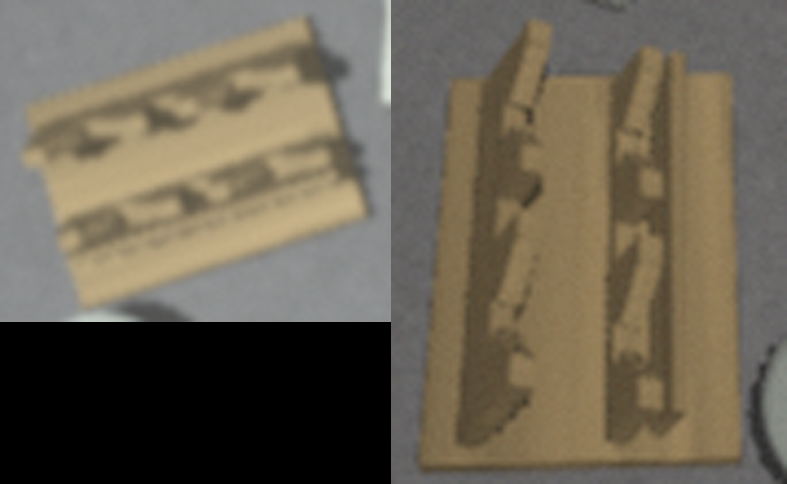

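The rack crop settles the direction: the foot ledge and low board face the robot, and the tall board is on the far side. I'll triangulate the rack's corners and board ends.

```bash
python3 - <<'E'
from h import *
import pickle
c,s=pickle.load(open("cams.pkl","rb"))
T=lambda u,v:(u/4.6+125,v/4.6+180)
S=lambda u,v:((u-391)/4.4+205,v/4.4+295)
K={"UL":((22,105),(420,467)),"UR":((305,15),(452,75)),"LR":((372,215),(732,75)),"LL":((85,305),(740,460)),"hi-y":((300,68),(540,22)),"lo-y":((338,160),(652,47)),"ledge-y":((347,178),(677,55))}
W={}
for n,(a,b) in K.items():
    W[n]=tri(c,T(*a),s,S(*b)); print(n,np.round(W[n],4), "res px",np.round(proj(c,W[n])-T(*a),1),np.round(proj(s,W[n])-S(*b),1))
q=np.array([W[k] for k in("UL","UR","LR","LL")]);cen=q.mean(0)
ax=(q[0]+q[1]-q[2]-q[3])[:2];ay=(q[0]+q[3]-q[1]-q[2])[:2]
print("cen",cen,"len",np.linalg.norm(ax)/2,np.linalg.norm(ay)/2,"yaw",np.arctan2(ax[1],ax[0]),np.arctan2(-ay[0],ay[1]))
yaw=np.arctan2(-ay[0],ay[1]);R=np.array([[np.cos(yaw),np.sin(yaw)],[-np.sin(yaw),np.cos(yaw)]])
for k in W: print(k,np.round(R@(W[k]-cen)[:2],4),round(W[k][2],4))
# reach tests
Rd=Ro.from_matrix
def tool(z,y):
    z=np.array(z,float);z/=np.linalg.norm(z);y=np.array(y,float);y-=z*(y@z);y/=np.linalg.norm(y);return Ro.from_matrix(np.column_stack([np.cross(y,z),y,z])).as_rotvec()
print("IK knob",bot.inverse_kinematics([.607,-.279,.10],tool([0,0,-1],[1,0,0])))
for nm,p in(("FA",np.array([.434,.164])),("FB",np.array([.425,.039]))):
  for az in(-90,-60,-30,0,20,45,60,90):
    out=[]
    for el in(0,15,30,45):
        a=np.radians(az);e=np.radians(el);d=np.array([np.cos(a)*np.cos(e),np.sin(a)*np.cos(e),-np.sin(e)])
        g=np.array([*p,.06])+d*.019
        for sg in(1,-1):
            j=bot.inverse_kinematics(g,tool(d,[-np.sin(a)*sg,np.cos(a)*sg,0])); out.append((el,sg,j is not None))
    print(nm,az,[(o[0],o[1]) for o in out if o[2]])
for el in(0,30,45,60):
  for az in(90,-90):
    for y in(-.14,0.,.14):
      a=np.radians(az);t=np.radians(el);d=np.array([0,np.sin(a)*np.sin(t),-np.cos(t)])
      print("place tilt",el,az,y,[bot.inverse_kinematics(np.array([.629,y,.115])+d*.019,tool(d,[sg,0,0])) is not None for sg in(1,-1)])
E
```

```text
UL [0.5599 0.4733 0.0074] res px [0.  0.2] [-0.3 -0.1]
UR [0.6306 0.2792 0.0091] res px [-0. -0.] [0. 0.]
LR [4.908e-01 2.259e-01 3.000e-04] res px [0.  0.1] [-0.1 -0. ]
LL [0.4215 0.4209 0.0017] res px [0.  0.3] [-0.4 -0.1]
hi-y [0.5817 0.268  0.0682] res px [0.1 0.4] [-0.5 -0.1]
lo-y [0.5266 0.2453 0.0376] res px [-0.1 -0.6] [0.8 0.2]
ledge-y [0.5151 0.24   0.0282] res px [-0.1 -0.5] [0.6 0.1]
cen [0.52566846 0.34981142 0.0046238 ] len 0.1488017861074966 0.2067635108709015 yaw 0.3632309253688216 0.34530192216952693
UL [0.074  0.1046] 0.0074
UR [ 0.0748 -0.1019] 0.0091
LR [-0.0748 -0.1048] 0.0003
LL [-0.074   0.1022] 0.0017
hi-y [ 0.0251 -0.0959] 0.0682
lo-y [-0.0345 -0.0987] 0.0376
ledge-y [-0.0471 -0.0997] 0.0282
IK knob [-6.11295110e-01  4.93276451e-01  1.41233934e+00 -4.44089210e-16
  1.23597686e+00 -6.11295110e-01]
FA -90 [(0, 1), (0, -1), (15, 1), (15, -1), (30, 1), (30, -1), (45, 1), (45, -1)]
FA -60 [(15, 1), (15, -1), (30, 1), (30, -1), (45, 1), (45, -1)]
FA -30 [(0, 1), (0, -1), (45, 1), (45, -1)]
FA 0 [(0, 1), (0, -1), (15, 1), (15, -1), (30, 1), (30, -1)]
FA 20 [(0, 1), 
[... 872 characters left out ...]
t 0 -90 0.0 [True, True]
place tilt 0 -90 0.14 [True, False]
place tilt 30 90 -0.14 [True, True]
place tilt 30 90 0.0 [True, True]
place tilt 30 90 0.14 [True, True]
place tilt 30 -90 -0.14 [True, False]
place tilt 30 -90 0.0 [True, True]
place tilt 30 -90 0.14 [True, True]
place tilt 45 90 -0.14 [True, True]
place tilt 45 90 0.0 [True, True]
place tilt 45 90 0.14 [True, True]
place tilt 45 -90 -0.14 [True, True]
place tilt 45 -90 0.0 [True, True]
place tilt 45 -90 0.14 [True, True]
place tilt 60 90 -0.14 [True, True]
place tilt 60 90 0.0 [True, True]
place tilt 60 90 0.14 [True, True]
place tilt 60 -90 -0.14 [True, True]
place tilt 60 -90 0.0 [True, True]
place tilt 60 -90 0.14 [True, True]
```

The rack fits: 149 x 207 mm, centre (0.526,0.350), yaw 0.35. The mixer is level with the world axes, x=0.629, y0=-0.012. The knob is at (0.607,-0.279) with θ about 1.06, and its off position points at the robot. I'll start with the knob.

```bash
cat >> h.py <<'E'
def tool(z,y):
    z=np.array(z,float);z/=np.linalg.norm(z);y=np.array(y,float);y-=z*(y@z);y/=np.linalg.norm(y);return Ro.from_matrix(np.column_stack([np.cross(y,z),y,z])).as_rotvec()
DN=[0,0,-1.]
def kn(th,sg=1): return tool(DN,[sg*np.sin(th),sg*np.cos(th),0])
def snap(n,name):
    c=bot.read_camera(n);cv2.imwrite(f"pics/{name}.png",c["pixels"]);return c
def lower(p,rot,z1,step=.003,lim=4.,sp=.05):
    """step straight down to z1, stop on upward force"""
    f0=bot.current_contact_force()[2];z=bot.current_ee_pos()[2]
    while z>z1+1e-4:
        z=max(z-step,z1);bot.line_to([p[0],p[1],z],rot,sp)
        if bot.current_contact_force()[2]-f0>lim: break
    return z
E
python3 - <<'E'
from h import *
p=bot.current_ee_pos();bot.line_to([p[0],p[1],.30],None,.3)
K=np.array([.607,-.279])
th=1.06
# choose sign giving j6 room at th and 0
for sg in(1,-1):
    print(sg,[np.round(bot.inverse_kinematics([*K,.15],kn(t,sg)),2)[[0,5]] for t in(th,0,1.2)])
bot.goto([*K,.22],kn(th,1));bot.set_gripper(.5,15)
bot.line_to([*K,.14],None,.15)
z=lower(K,kn(th,1),.109);print("z",z,bot.current_contact_force())
bot.set_gripper(0,15)
print(bot.current_opening()*92,bot.current_grip_force(),bot.current_ee_pos(),bot.current_contact_force(),bot.current_clock())
snap("top","k1");c=snap("side","k1s")
E
```

```text
1 [array([-0.61, -1.12]), array([-0.61, -2.18]), array([-0.61, -0.98])]
-1 [array([-0.61,  2.02]), array([-0.61,  0.96]), array([-0.61,  2.16])]
z 0.109 [-0.03571333 -0.7061499   0.01697737]
12.19627815440683 14.998115748167038 [ 0.60905573 -0.27809691  0.10909549] [ 6.65610458  2.28305195 -2.81573   ] 7.3333
```

```bash
python3 - <<'E'
from h import *
p=bot.current_ee_pos();K=np.array([.607,-.279])+1.2*(p[:2]-np.array([.607,-.279]))
z=.109
bot.line_to([*K,z],kn(1.06),.05);print(bot.current_contact_force(),K)
m0=bot.current_ft_torque()[2];th=1.06
while th>-.12:
    th-=.06;bot.line_to([*K,z],kn(th),.05)
    m=bot.current_ft_torque()[2]-m0
    if th<.3: print(round(th,2),round(m,3),np.round(bot.current_contact_force(),1),round(bot.current_opening()*92,1))
    if abs(m)>.25: break
r=Ro.from_rotvec(bot.current_tool_rot()).as_matrix()[:,1];print("th real",np.arctan2(r[0],r[1]),bot.current_clock())
E
```

```text
[-1.38841123  0.24917296  1.95690842] [ 0.60945252 -0.27795256]
0.28 -0.078 [ 0.4 -1.7 -1.3] 11.9
0.22 -0.06 [ 1.1 -3.5 -2.2] 11.8
0.16 -0.027 [ 1.1 -3.  -2.3] 12.2
0.1 -0.044 [ 2.5 -2.4 -3.1] 12.0
0.04 -0.02 [ 3.9 -3.3 -4.3] 12.0
-0.02 -0.385 [ 4.3 -2.1 -3.8] 12.0
th real -0.016558364376337908 12.1833
```

Timer is at its stop (torque jumped at θ≈0). Release it, check, and grip D1.

```bash
cat >> h.py <<'E'
A25=np.radians(25);YAW=.352;UX=np.array([np.cos(YAW),np.sin(YAW),0]);UY=np.array([-np.sin(YAW),np.cos(YAW),0])
AX=np.cos(A25)*UX+np.array([0,0,np.sin(A25)]);ZT=np.sin(A25)*UX-np.array([0,0,np.cos(A25)])
def rackmid(side,xo=.005): return np.array([.5257,.3498,.073])+xo*UX+side*.0525*UY
def rackrot(capsign): # tool x = capsign*AX
    x=capsign*AX;return Ro.from_matrix(np.column_stack([x,np.cross(ZT,x),ZT])).as_rotvec()
E
python3 - <<'E'
from h import *
bot.set_gripper(.6);p=bot.current_ee_pos();bot.line_to([p[0],p[1],.25],None,.25)
c=bot.read_camera("top")
for sg in(1,-1):
    for nm,y,cap in(("D1",.094,-1),("D2",-.116,1)):
        q1=bot.inverse_kinematics([.6295,y,.16],tool(DN,[sg,0,0]))
        q2=bot.inverse_kinematics(rackmid(1)-.08*ZT,rackrot(cap*sg))
        q3=bot.inverse_kinematics(rackmid(-1)-.08*ZT,rackrot(cap*sg))
        print(sg,nm,*[None if q is None else np.round(q,2) for q in(q1,q2,q3)])
b=lambda i,x,y,w,h,k:cv2.resize(i[y:y+h,x:x+w],None,fx=k,fy=k,interpolation=cv2.INTER_CUBIC)
cv2.imwrite("pics/k2.png",cv2.resize(c["pixels"][140:420,110:400],None,fx=2,fy=2))
E
```

```text
1 D1 [-0.04  0.36  1.47 -0.    1.32 -0.04] [ 0.52  0.04  1.93 -0.11  0.74 -1.34] [ 0.3  -0.04  2.01  0.04  0.74 -1.65]
1 D2 [-0.37  0.37  1.46 -0.    1.32 -0.37] [ 0.52  0.04  1.93 -0.11  0.74  1.81] [ 0.3  -0.04  2.01  0.04  0.74  1.49]
-1 D1 None [ 0.52  0.04  1.93 -0.11  0.74  1.81] [ 0.3  -0.04  2.01  0.04  0.74  1.49]
-1 D2 [-0.37  0.37  1.46 -0.    1.32  2.77] [ 0.52  0.04  1.93 -0.11  0.74 -1.34] [ 0.3  -0.04  2.01  0.04  0.74 -1.65]
```

View pics/k2.png

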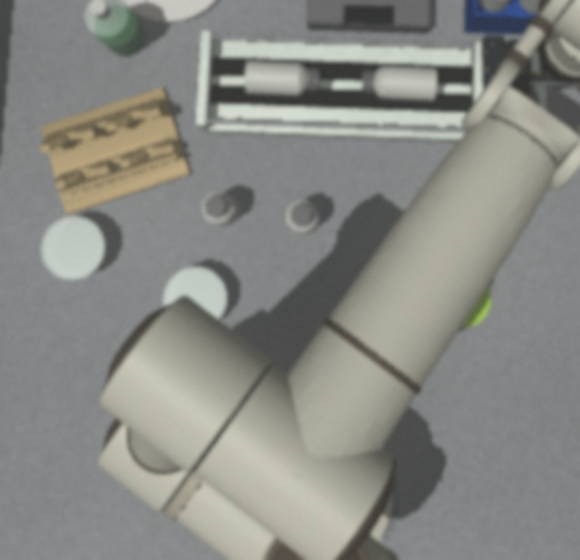

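The two fresh bottles at (219,207) and (303,213) in this crop and both finished ones are where they were. I'll move D1 to rack-left, feeling for contact.

```bash
cat >> h.py <<'E'
def fr(f,u): return round(float(np.dot(f,u)),1)
def pick(y,x=.6295):
    R=tool(DN,[1,0,0]);bot.set_gripper(.85);bot.goto([x,y,.2],R);bot.line_to([x,y,.13],R,.2)
    z=lower([x,y],R,.099,lim=5);bot.set_gripper(0,25)
    print("grip z",z,"open mm",bot.current_opening()*92,bot.current_grip_force(),np.round(bot.current_contact_force(),1))
    bot.line_to([x,y,.22],R,.15);print("lifted",bot.current_opening()*92,np.round(bot.current_contact_force(),1),bot.current_clock())
def torack(side,cap):
    R=rackrot(cap);T=rackmid(side)-.014*AX+.012*ZT+.008*AX   # 8 mm short of the ledge
    bot.goto(T-.10*ZT,R);bot.line_to(T-.03*ZT,R,.15);f0=bot.current_contact_force();d=-.03
    while d<.012:
        d+=.003;bot.line_to(T+d*ZT,R,.05)
        if fr(bot.current_contact_force()-f0,-ZT)>4: break
    print("contact d",d,fr(bot.current_contact_force()-f0,-ZT),bot.current_opening()*92)
    T=T+(d-.001)*ZT;bot.line_to(T,R,.05);f1=bot.current_contact_force();s=0
    while s<.025:
        s+=.002;bot.line_to(T-s*AX,R,.05)
        if fr(bot.current_contact_force()-f1,AX)>5: break
    print("ledge s",s,"f",fr(bot.current_contact_force()-f1,AX),fr(bot.current_contact_force()-f0,-ZT),"ee",bot.current_ee_pos(),bot.current_opening()*92)
E
python3 - <<'E'
from h import *
pick(.094); torack(1,-1)
snap("side","r1"); print(bot.current_clock())
E
```

```text
grip z 0.099 open mm 49.58611869122512 24.994562566280365 [ 5.2 -0.8  0.9]
lifted 49.63667591681731 [-0.3 -0.6 -1.4] 20.85
contact d 0.0029999999999999957 17.1 49.45335871489634
ledge s 0.008 f 6.1 7.7 ee [0.50684834 0.39926197 0.05561825] 49.429894545693045
26.8
```

Contact came within 3 mm of the expected depth and the ledge exactly where expected. Release, retreat, and check with a crop.

```bash
python3 - <<'E'
from h import *
p=bot.current_ee_pos();bot.set_gripper(.8);bot.line_to(p-.12*ZT,None,.2)
pick(-.116)
c=bot.read_camera("side");t=bot.read_camera("top")
b=lambda i,x,y,w,h,k:cv2.resize(i[y:y+h,x:x+w],None,fx=k,fy=k,interpolation=cv2.INTER_CUBIC)
cv2.imwrite("pics/r2.png",np.hstack([b(c["pixels"],180,230,130,180,3),b(t["pixels"],120,150,130,180,3)]))
E
```

```text
grip z 0.099 open mm 49.341383930232844 24.99008595943451 [ 2.8 -0.1 -0.8]
lifted 49.50207034176985 [-1.1  0.1 -3.1] 35.025
```

View pics/r2.png

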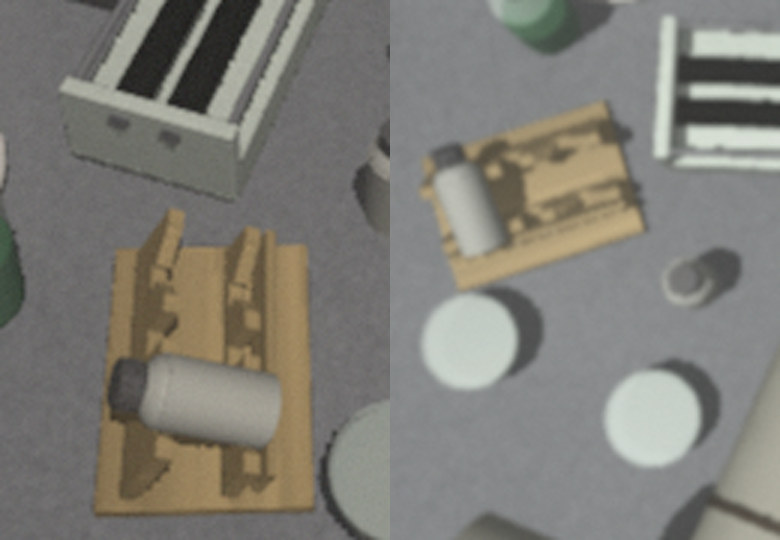

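D1 lies in the left place: base towards the robot, cap high, aligned with the notches. D2 goes next, to the right place, and I'll check D1's end pixels against the model.

```bash
python3 - <<'E'
from h import *
import pickle
c,s=pickle.load(open("cams.pkl","rb"));m=rackmid(1)
print("pred base/cap px",proj(c,m-.055*AX),proj(c,m+.055*AX),"seen ~(152.7,231.7) (139.3,200.7)")
torack(-1,1)
p=bot.current_ee_pos();bot.set_gripper(.7);bot.line_to(p-.12*ZT,None,.2);bot.goto([.45,-.15,.35],tool(DN,[1,0,0]))
c=bot.read_camera("side");t=bot.read_camera("top");pickle.dump((t,c),open("cams2.pkl","wb"))
b=lambda i,x,y,w,h,k:cv2.resize(i[y:y+h,x:x+w],None,fx=k,fy=k,interpolation=cv2.INTER_CUBIC)
cv2.imwrite("pics/r3.png",np.hstack([b(c["pixels"],180,210,200,200,2),b(t["pixels"],120,150,200,200,2)]));print(bot.current_clock())
E
```

```text
pred base/cap px [151.94525121 231.90768128] [138.43614761 199.48357975] seen ~(152.7,231.7) (139.3,200.7)
contact d 0.0029999999999999957 17.1 49.50891758741824
ledge s 0.014 f 6.5 4.5 ee [0.53836239 0.29875375 0.05314767] 49.32111471305852
45.1833
```

View pics/r3.png

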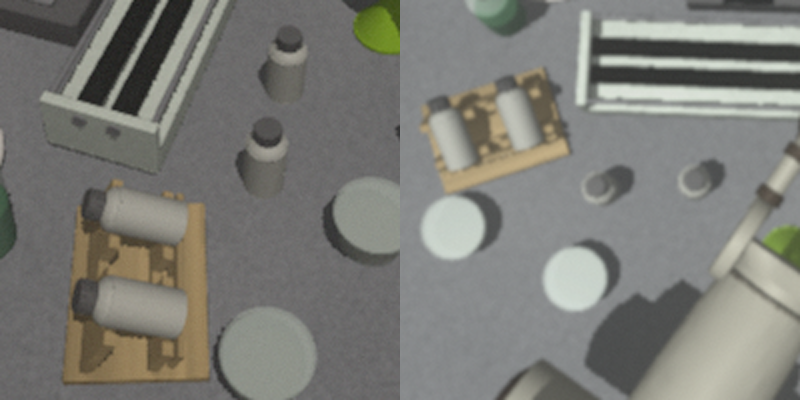

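Both finished bottles lie in the rack, caps up. The fresh bottle FB has moved: its cap is now near top pixel (267.5,240.5), where it was (262,247), so that was the disturbance. I'll remeasure the fresh bottles and plan the side grasps.

```bash
cat >> h.py <<'E'
E0=np.radians(25);UP=np.array([0,0,1.])
def gr_rot(az): # grasp a standing bottle, tool pointing az and 25 deg down
    d=np.array([np.cos(az),np.sin(az),0]);z=np.cos(E0)*d-np.sin(E0)*UP
    return tool(z,np.cross(UP,d)),z
def pl_rot():   # cap along +y
    z=np.array([0,-np.sin(E0),-np.cos(E0)]);return tool(z,[-1,0,0]),z
def caps(c,s,seeds):
    out=[]
    for (tp,sp) in seeds:
        ctr=[]
        for cam,(u,v) in((c,tp),(s,sp)):
            g=cv2.cvtColor(cam["pixels"],cv2.COLOR_BGR2GRAY);r=9;w=g[int(v)-r:int(v)+r+1,int(u)-r:int(u)+r+1]
            m=(w<95).astype(np.uint8);n,l,st,ce=cv2.connectedComponentsWithStats(m);ctr.append((n,[ (int(a[4]),np.round(q+[int(u)-r,int(v)-r],1).tolist()) for a,q in zip(st[1:],ce[1:]) if a[4]>8]))
        out.append(ctr)
    return out
E
python3 - <<'E'
from h import *
import pickle
t,s=pickle.load(open("cams2.pkl","rb"))
for n,a,b in(("FA",(220,243.5),(313.5,275)),("FB",(267.5,240.5),(324.5,227))):
    print(n,np.round(plane(t,*a,.11),4),np.round(plane(s,*b,.108),4),np.round(tri(t,a,s,b),4))
print(caps(t,s,[((220,243.5),(313.5,275)),((267.5,240.5),(324.5,227))]))
for n,p in(("FA",[.433,.164]),("FB",[.442,.022])):
  for az in(45,60,75,90):
    R,z=gr_rot(np.radians(az));q=bot.inverse_kinematics(np.array([*p,.055])+.011*z,R);q2=bot.inverse_kinematics(np.array([*p,.055])-.09*z,R)
    print(n,az,*[None if x is None else np.round(x,2) for x in(q,q2)])
R,z=pl_rot()
for y in(-.075,.042):
    q=bot.inverse_kinematics(np.array([.6295,y,.111])+.011*z,R);print(None if q is None else np.round(q,2))
E
```

```text
FA [0.4324 0.163  0.11  ] [0.4341 0.1758 0.108 ] [0.4348 0.1654 0.0937]
FB [0.4454 0.0225 0.11  ] [0.4484 0.0257 0.108 ] [0.4473 0.0228 0.1048]
[[(3, [(54, [227.2, 239.1])]), (2, [(193, [313.0, 275.7])])], [(2, [(43, [274.4, 235.0])]), (2, [(154, [324.0, 229.2])])]]
FA 45 [-0.68  0.11  2.63  1.48  1.13  2.02] None
FA 60 [-0.68  0.24  2.44  1.24  1.25  2.05] [-1.    0.03  2.51  0.95  1.46  2.1 ]
FA 75 [-0.62  0.36  2.25  1.05  1.36  2.07] [-0.84  0.25  2.24  0.86  1.53  2.1 ]
FA 90 [-0.54  0.48  2.06  0.9   1.49  2.08] [-0.7   0.42  2.    0.77  1.64  2.1 ]
FB 45 [-1.04  0.23  2.45  1.15  1.29  2.03] [-1.35  0.05  2.49  0.88  1.5   2.07]
FB 60 [-0.96  0.36  2.26  0.98  1.4   2.05] [-1.18  0.26  2.23  0.8   1.57  2.07]
FB 75 [-0.87  0.47  2.07  0.84  1.51  2.05] [-1.03  0.43  1.99  0.72  1.67  2.07]
FB 90 [-0.77  0.58  1.89  0.71  1.64  2.04] [-0.89  0.57  1.76  0.63  1.79  2.06]
None
[ 0.08  0.49  1.48 -0.46  1.25 -2.89]
```

Positions agree: FA (0.433,0.164), FB (0.446,0.022). Flipping the closing sign keeps joint 6 in range. FB first.

```bash
sed -i 's/return tool(z,np.cross(UP,d)),z/return tool(z,np.cross(d,UP)),z/; s/return tool(z,\[-1,0,0\]),z/return tool(z,[1,0,0]),z/' h.py
cat >> h.py <<'E'
DL=.011
def fpick(p,az):
    R,z=gr_rot(np.radians(az));P=np.array([*p,.055]);bot.set_gripper(.85,30)
    bot.goto(P-.09*z+.12*UP,R);bot.line_to(P-.09*z,R,.2);bot.line_to(P+DL*z,R,.12)
    print("force",np.round(bot.current_contact_force(),1));bot.set_gripper(0,30)
    print("grip mm",bot.current_opening()*92,bot.current_grip_force(),np.round(bot.current_contact_force(),1),bot.current_clock())
def fplace(y,x=.6295):
    R,z=pl_rot();T=np.array([x,y,.111])+DL*z
    bot.goto(T+.10*UP,R);bot.line_to(T+.02*UP,R,.15);print("before place mm",bot.current_opening()*92)
    zz=lower(T,R,T[2]-.006,step=.002,lim=4);print("stop dz",zz-T[2],np.round(bot.current_contact_force(),1),np.round(bot.current_ft_torque(),2),bot.current_clock())
E
python3 - <<'E'
from h import *
R,z=pl_rot()
q=bot.inverse_kinematics(np.array([.6295,-.075,.211])+.011*z,R);print(np.round(q,2))
for p,az in(([.446,.0225],60),([.433,.164],75)):
    G,zg=gr_rot(np.radians(az));P=np.array([*p,.055])
    print([None if x is None else np.round(x,2) for x in(bot.inverse_kinematics(P+DL*zg,G),bot.inverse_kinematics(P-.09*zg+.12*UP,G),bot.inverse_kinematics(P+.2*UP,G))])
fpick([.446,.0225],60)
p=bot.current_ee_pos();bot.line_to(p+.2*UP,None,.2);print("lift",bot.current_opening()*92,np.round(bot.current_contact_force(),1))
c=bot.read_camera("side");cv2.imwrite("pics/f1.png",c["pixels"][60:360,150:500])
E
```

```text
[-0.1   0.34  1.47 -0.45  1.31  0.01]
[array([-0.95,  0.36,  2.25,  0.99,  1.4 , -1.09]), array([-1.17, -0.06,  2.23,  0.84,  1.78, -0.83]), array([-0.98, -0.2 ,  2.26,  0.97,  1.73, -0.64])]
[array([-0.62,  0.36,  2.25,  1.05,  1.36, -1.07]), array([-0.84, -0.08,  2.25,  0.88,  1.74, -0.8 ]), array([-0.64, -0.21,  2.27,  1.01,  1.67, -0.6 ])]
force [ 0.4 -0.4 -0.2]
grip mm 49.439835952150865 29.99928742647171 [-0.2 -0.8  1.3] 48.6833
lift 49.38532611074469 [ 0.3 -0.5 -2.4]
```

View pics/f1.png

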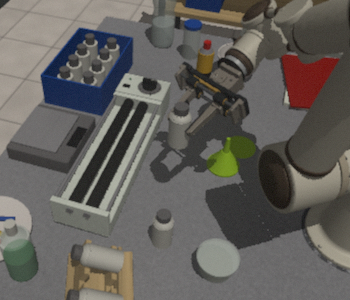

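FB is held upright at (180,125) in this crop, gripped mid-body, and FA stands at (162,230). Placing FB.

```bash
python3 - <<'E'
from h import *
fplace(-.075)
c=bot.read_camera("side");cv2.imwrite("pics/f2.png",cv2.resize(c["pixels"][100:300,190:390],None,fx=2.5,fy=2.5))
print(bot.current_opening()*92)
E
```

```text
before place mm 49.058762075635315
stop dz 0.0029361426043064964 [-2.3  2.4  8.4] [-0.06  0.37 -0.4 ] 54.1083
49.07894267967617
```

View pics/f2.png

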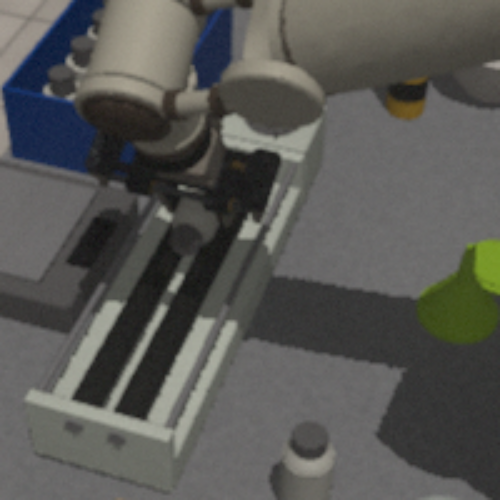

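Contact came 3 mm early and the bottle looks level in the valley. Release it and fetch FA, with a quick position check on the way.

```bash
python3 - <<'E'
from h import *
import pickle
p=bot.current_ee_pos();bot.set_gripper(.8);bot.line_to(p+.12*UP,None,.15)
bot.goto([.42,-.12,.33],gr_rot(np.radians(75))[0])
t=bot.read_camera("top");s=bot.read_camera("side");pickle.dump((t,s),open("cams3.pkl","wb"))
print(bot.current_clock())
b=lambda i,x,y,w,h,k:cv2.resize(i[y:y+h,x:x+w],None,fx=k,fy=k,interpolation=cv2.INTER_CUBIC)
cv2.imwrite("pics/f3.png",np.hstack([b(t["pixels"],190,140,200,130,2),b(s["pixels"],190,120,200,130,2)]))
print(caps(t,s,[((220,243.5),(313.5,275))]))
E
```

```text
56.8833
[[(2, [(39, [227.6, 238.6])]), (2, [(193, [313.3, 275.8])])]]
```

View pics/f3.png

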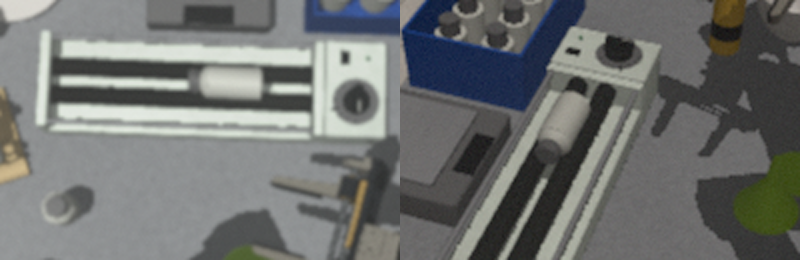

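FB lies in the valley, cap end at top pixel (284,181), base at (321,181). The knob pointer faces the robot (off). FA hasn't moved.

```bash
python3 - <<'E'
from h import *
import pickle
t,s=pickle.load(open("cams3.pkl","rb"));cap=plane(t,284,181,.111);base=plane(t,321,181.5,.111);print("FB cap,base",cap,base)
fpick([.433,.164],75)
p=bot.current_ee_pos();bot.line_to(p+.2*UP,None,.2);print("lift",bot.current_opening()*92,np.round(bot.current_contact_force(),1))
fplace(max(cap[1],-.022)+.055+.008)
print(bot.current_opening()*92)
p=bot.current_ee_pos();bot.set_gripper(.8);bot.line_to(p+.12*UP,None,.15)
bot.goto([.42,-.12,.33],gr_rot(np.radians(75))[0])
t=bot.read_camera("top");s=bot.read_camera("side");print(bot.current_clock())
b=lambda i,x,y,w,h,k:cv2.resize(i[y:y+h,x:x+w],None,fx=k,fy=k,interpolation=cv2.INTER_CUBIC)
cv2.imwrite("pics/f4.png",np.hstack([b(t["pixels"],120,140,270,200,1.45),b(s["pixels"],180,120,270,200,1.45)]))
E
```

```text
FB cap,base [ 0.62701704 -0.02134713  0.111     ] [ 0.62900065 -0.13370972  0.111     ]
force [-0.1  1.1  0.5]
grip mm 49.397888453414765 29.999755024909973 [ 0.4 -0.8  1. ] 60.3917
lift 49.36076121557759 [ 0.1 -0.3 -2.6]
before place mm 49.41247521576478
stop dz 0.006948218625651509 [ 0.4 -0.6  6.1] [-0.1  -0.23  0.06] 65.2917
49.11607632552199
68.1833
```

View pics/f4.png

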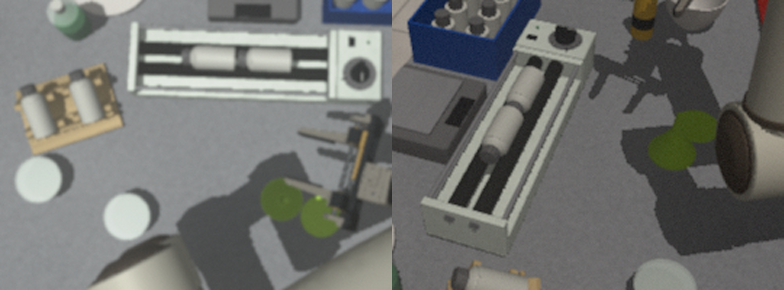

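Both fresh bottles lie end to end in the valley at (215,57) and (270,59) in this crop, and both finished ones are in the rack. Next, set the timer.

```bash
python3 - <<'E'
from h import *
K=np.array([.6095,-.278])
bot.set_gripper(.5,15);bot.goto([*K,.22],kn(0));bot.line_to([*K,.14],None,.15)
lower(K,kn(0),.109);bot.set_gripper(0,15);print(bot.current_opening()*92,np.round(bot.current_contact_force(),1),bot.current_ee_pos())
m0=bot.current_ft_torque()[2]
for th in np.linspace(.1,1.2,12):
    bot.line_to([*K,.109],kn(th),.05)
bot.hold(.3);r=Ro.from_rotvec(bot.current_tool_rot()).as_matrix()[:,1];print("th",np.arctan2(r[0],r[1]),bot.current_ft_torque()[2]-m0,bot.current_opening()*92)
bot.set_gripper(.6);bot.line_to([*K,.2],None,.15);bot.goto([.42,-.12,.35],kn(0))
t=bot.read_camera("top");s=bot.read_camera("side");print(bot.current_clock())
b=lambda i,x,y,w,h,k:cv2.resize(i[y:y+h,x:x+w],None,fx=k,fy=k,interpolation=cv2.INTER_CUBIC)
cv2.imwrite("pics/k5.png",np.hstack([b(t["pixels"],345,168,44,44,9),b(s["pixels"],275,125,44,44,9)]))
E
```

```text
11.871541965372197 [ 0.3 -0.1  0.8] [ 0.6095325  -0.27790755  0.10904573]
th 1.196811753812855 0.1486088328879089 12.278422501198415
80.1333
```

View pics/k5.png

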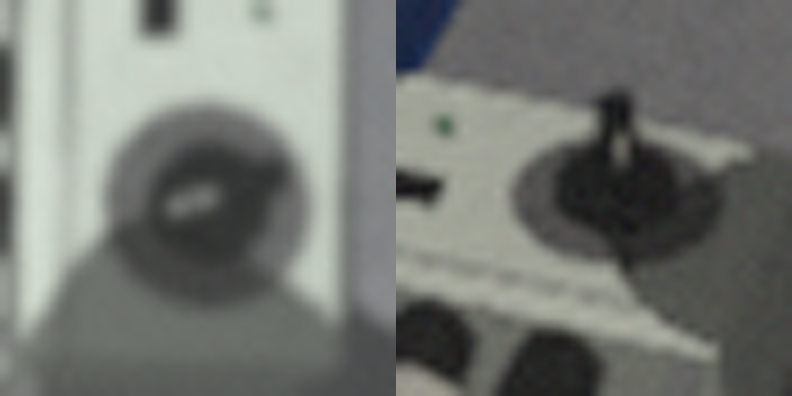

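The pointer runs from (168,208) to (215,190) in the crop. That matches the 1.2 rad direction and the long mark measured earlier (about 1.22), and the tool read 1.197. The arm is clear of everything, so I'm handing the job in.

```bash
python3 -c "
from workcell import bot
print(bot.job_done())"
```

```text
the job is handed in; nothing more can be done
None
```

I handed the job in at about 80 s: timer turned off first, D1 and D2 laid in the rack, the two fresh bottles present laid end to end on the rollers, and the timer then set to about 1.2 rad (the long mark was in shadow in the last picture, so I set it from the tool angle and the mark's earlier position).

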